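# Press a coverslip through the guard window

## Task

Seat the coverslip in the small slide press: push the loaded slide tray in by its upright front tab until it is fully home against its stop, without lifting it, and only then reach down through the window in the guard, without touching the guard, and press the lever pad all the way down. Press firmly but not hard, there is glass underneath, and finish while still holding the lever all the way down. Leave the bottles, the specimen pot and the forceps beside the press where they are.

Things in the scene. Friction and masses are not known exactly. Their poses are not given: they have to be found in the camera images.
- press: The slide press, fixed to the table, placed anew each time: white bed with a guard box (x -57 to 71 mm, y -65 to 65 mm) and, in front of it, a low tray track 84 mm wide out to x = -165 mm, its floor 8 mm and its rails 16 mm above the table. Origin on the table under the guard's middle; x points from the front (tray tab) to the rear, y to the left seen from the front, z up.
- guard: The grey sheet-metal guard box on the press (same origin and axes as press), closed on all sides except a window in its top and a low slot at the front for the tray. Its 4 mm thick top slopes down to the front by 0.26 rad: about 65 mm above the table at its front edge, 94 mm at the rear. It must not be touched.
- window (a point): Centre of the rectangular window in the guard's top, 80 mm above the table, above the press origin. The opening is 90 mm wide (y of the press) and 80 mm long measured along the slope (x of the press from -38 to 38 mm), with a thin rubber trim along its edge. Axes as press.
- lever_pad (a point): Centre of the top face of the black lever pad, which lies under the window: 28 mm (x of the press) by 38 mm (y). At rest it is 60 mm above the table, that is 20 mm below the window's centre, and 4 mm in front of the press origin. It is pushed straight down about 16 mm to its end stop, where the top is 43 to 45 mm above the table.
- lever (a joint): Angle of the lever in rad: 0 at rest (up), 0.25 at its end stop (all the way down). Hinged at the rear, the pad 66 mm in front of the hinge. A spring pushes it back up: about 3 N at the pad to start, about 6 N at the end stop.
- tray_tab (a point): Centre of the front face of the tab, an upright plate at the tray's front end: 50 mm wide (y), 5 mm thick (x), its top 44 mm and this point 28 mm above the table. It starts at x = -140 to -160 mm of the press (tray 25 to 45 mm out); fully home, with the tray's rear end on the stop, it is at x = -115 mm. Axes as press.
- dropper: White dropper bottle, 36 mm across and 106 mm tall, standing left of the press. Origin under its centre.
- amber: Small amber bottle, 29 mm across and 61 mm tall, standing right of the press. Origin under its centre.
- pot: Specimen pot with a screw lid, 49 mm across and 58 mm tall, standing right of the tray track. Origin under its centre.
- tweezers: Steel forceps, 110 mm long and 8 mm high, lying left of the tray track. Origin under its centre, length along y.
- tray: Loose aluminium slide tray, 150 mm long (x), 59 mm wide, floor 4 mm thick, 0.14 to 0.28 kg, carrying a glass slide. It lies in the track and slides along x of the press between the rails. Origin under its centre, 75 mm behind the tab's front face. Axes as press.

How it is judged (in metres and radians):
On the way, in this order (a step that is already met when the one before it is completed fails the run):
1. the tray is fully home on its stop while the lever is still up (x of tray_tab in the frame of press above -0.118 m and value of joint lever below 0.05 rad), for 0.2 s.
2. the lever is pressed all the way down by the fingers (value of joint lever above 0.225 rad and contact force between the fingers and lever above 1 N), for 0.3 s.
At the end, for the whole second after the job is handed in: The tray is home (within 3 mm of its stop) and still lies in the track, and the fingers hold the lever down at its end stop (joint above 0.225 of 0.25 rad) with more than 1 N (all of step 2 and x of tray_tab in the frame of press above -0.118 m and z of tray_tab in the frame of press below 0.034 m); the arm keeps its last pose, push and grip.
It fails at once if the guard is touched by the fingers or the arm (more than 0.5 N) (contact force between any of the fingers, the arm and guard above 0.5 N).
It fails at once if the lever is pressed (over 0.08 rad) while the tray is not home (value of joint lever above 0.08 rad and x of tray_tab in the frame of press below -0.119 m).
It fails at once if the tray is lifted (more than 8 mm) (z of tray_tab in the frame of press above 0.036 m).
It fails at once if the lever is pressed too hard (over 40 N) (contact force between the fingers and lever above 40 N).
It fails at once if a bystander is moved (more than 15 mm) (distance of any of dropper, amber, pot, tweezers from where it was at the start of the episode above 0.015 m).
It also fails if it takes over 51 s, if anything falls off the work surface, if the arm or the gripper's body presses on something with over 40 N, if the wrist force passes 120 N, or if a joint passes its speed limit or range.

## Robot

A 6-joint arm with a two-finger parallel gripper is mounted at the origin on a cart in front of the work surface, level with it; the furniture and walls round the work are solid. World frame = base frame: x ahead of the robot, y to its left, z up, the work surface at z = 0. Lengths are in mm, angles in degrees, forces in N, time in s.
With the tool pointing down it reaches from about 350 to 850 mm from the base axis. Payload 8.1 kg.
Tool frame: the origin (TCP) lies between the finger pads; the fingertips stand 22 mm ahead of it and the grasp point (between the pads) lies 3 mm ahead of it; z points along the fingers, y is the line along which they close (so a half turn about z gives the same grasp; the last joint's range is limited). The gripper opens to 85 mm and grips with 20 to 120 N. Pads are 22 mm wide; open, the fingers measure 114 mm over their backs; the gripper's body (76 mm by 85 mm) begins 54 mm behind the grasp point. The pads swing forward as they close: fully open they stand 13 mm farther back than shut.
Start: joints at [-70.382, 7.471, 85.268, -0, 87.261, -4.893], TCP at [248.942, -545.924, 253.292] pointing down, gripper open.
Joint ranges: [-169.43, 169.43], [-51.17, 129.36], [1.28, 143.12], [-76.62, 256.62], [0, 156.53], [-152.29, 152.29]. Speed limits (degrees/s): [136.94, 136.94, 159.86, 180, 180, 180].

## Interface

Orientations are given as [roll, pitch, yaw] about the fixed x, y, z axes, in that order (R = Rz(yaw) Ry(pitch) Rx(roll)).
In Python, from bench import r, vision gives the robot as it stands.
- The arm moves only by the tool step_arm, never from a script. Its argument "targets" is a list that holds one entry, the list of rows, each a list of 6 numbers: the shift along the world's x, y, z in mm, then the turn, a rotation vector about the world's x, y, z in rad. In form: [[[x, y, z, rx, ry, rz], ...]]. A call has 1 to 12 rows; each row is the pose to reach, as a shift and turn from the pose commanded when the call began; what a row does not reach only later rows make up. A row lasts 1/12 s, in which the tool goes at most 41.7 mm and 7.16 degrees, less where a joint would pass 70% of its speed; a pose out of reach is approached as far as the arm can. A call with a gripper value outside its range is refused whole. "fingers" is the gripper's target within -1 to 1 (shut at 1, half-way at 0, fully open at -1), set as the call begins (left out, the last holds). The fingers move at their own pace and stop on an object; "newtons" is the grip in N (left out, the last holds). Time passes only in rows, so rows that repeat a pose let the fingers close. It gives the time, the measured TCP pose, the force, the opening and the grip force at its end, in the units of the state.
- r.sense(): the state, without advancing time (a new reading comes with each control period).
- vision.snapshot(name): name is "side" or "top"; returns a dict with "img" (400x640x3 uint8, blue, green, red), "mtx" (3x3 intrinsics, pixels), "D" ([k1, k2, p1, p2, k3] as OpenCV has them; the pictures are not rectified), "eye" and "attitude" of the camera in the world. Camera axes: x right, y up, looking along -z (the intrinsics and any distortion apply to the point x, -y, -z); pixel columns grow to the right and rows downward; lengths in mm; the calibration is good to about 2 mm. A picture is of the moment at which its call begins. There is no depth.
- r.hand_in(): hands the job in; it is judged then, once.
The state is a dict: "time": time; "joint_pos": joint angles; "qd": joint speeds; "joint_efforts": joint torques, N m; "tool_pos": TCP position; "tcp_rot": TCP orientation; "ft_force": force on the tool from outside, world axes, zero at the start; "wrist_torque": the same for the moment, N m; "finger_gap": finger opening in mm; "grip_force": force on a finger pad.
Only numpy, scipy, OpenCV 4.12 (cv2) and the standard library are available. Lean on these libraries where they do the work, as an engineer would, in place of code of your own. Each camera call takes 0.05 s, during which the arm holds its last target. There are 200 camera calls.

## Working session

There is one attempt and no reset: what is moved stays moved. The work goes in short steps, Python scripts to look and compute and a tool call to move; the robot and the scene stay as the last step left them, time stands still between calls to the robot, and variables do not carry over. Pictures are saved under pics/ and viewed, at most 10 in all, crops included, and the job is handed in when it is done.

Besides the shell and the picture viewer there is one more tool, called after ">>>" as name(argument=value, ...) on one line, values as JSON. step_arm: Moves the arm, as the interface text tells. Its arguments: {"type":"object","properties":{"targets":{"type":"array"},"fingers":{"type":"number"},"newtons":{"type":"number"}},"required":["targets"]}

```bash
mkdir -p pics; cat > h.py <<'E'
import numpy as np, cv2
from bench import r, vision
from scipy.spatial.transform import Rotation as R
def att(s):
    a=np.array(s["attitude"],float)
    return a if a.shape==(3,3) else (R.from_euler('xyz',a,degrees=True).as_matrix() if a.size==3 else None)
def ray(s,uv):
    p=cv2.undistortPoints(np.array([[uv]],float),np.array(s["mtx"]),np.array(s["D"],float))[0,0]
    return att(s)@np.array([p[0],-p[1],-1])
def onz(s,uv,z):
    d=ray(s,uv);e=np.array(s["eye"],float);return e+d*(z-e[2])/d[2]
def proj(s,P):
    q=(np.atleast_2d(P)-np.array(s["eye"]))@att(s); q=q*[1,-1,-1]
    return cv2.projectPoints(q,np.zeros(3),np.zeros(3),np.array(s["mtx"]),np.array(s["D"],float))[0][:,0]
E
python3 - <<'E'
from h import *
import pickle
for n in("top","side"):
    s=vision.snapshot(n);print(n,s["eye"],s["attitude"],s["mtx"],s["D"])
    cv2.imwrite(f"pics/{n}1.png",s["img"]);pickle.dump(s,open(n+".pkl","wb"))
print(r.sense())
E
```

```text
top [534.929202    16.55456765 919.77535321] [  2.01792144   0.78923454 -89.16864097] [[516.66033462   0.         319.58840274]
 [  0.         516.66033462 205.73133218]
 [  0.           0.           1.        ]] [0.02103928 0.         0.         0.         0.        ]
side [131.21667808 628.1103242  480.46418738] [  62.53436127   -0.93912792 -144.8309871 ] [[379.31227909   0.         315.93643922]
 [  0.         379.31227909 201.25876929]
 [  0.           0.           1.        ]] [0.00428225 0.         0.         0.         0.        ]
{'time': 0.1, 'joint_pos': array([-7.03827237e+01,  7.51079316e+00,  8.53227102e+01,  1.79427578e-04,
        8.72610983e+01, -4.89360258e+00]), 'qd': array([-0.04022836, -0.06041487, -0.11835888,  0.0527639 , -0.03229888,
       -0.04228365]), 'joint_efforts': array([ 2.32460865e-03, -5.70951390e+01, -5.01941049e+01, -2.23282509e-04,
        8.09754798e-03, -1.47869364e-04]), 'tool_pos': array([ 248.78367267, -545.49550253,  252.35232691]), 'tcp_rot': array([-1.79905758e+02, -8.24860984e-03,  2.45108634e+01]), 'ft_force': array([ 0.81605442, -0.1431467 , -0.48056308]), 'wrist_torque': array([ 0.01427843, -0.05161025, -0.00795581]), 'grip_force': 0.0, 'finger_gap': 85.84966669689767}
```

View pics/top1.png

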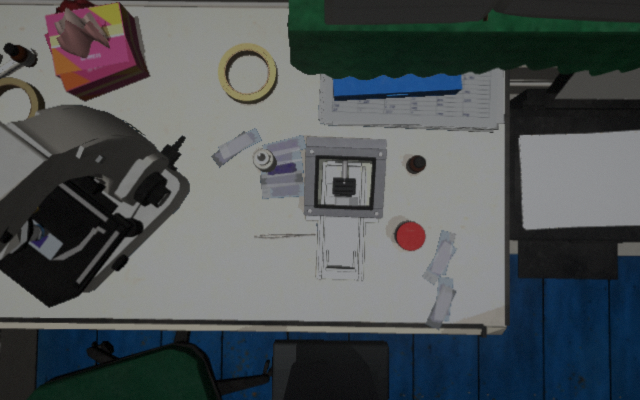

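View pics/side1.png

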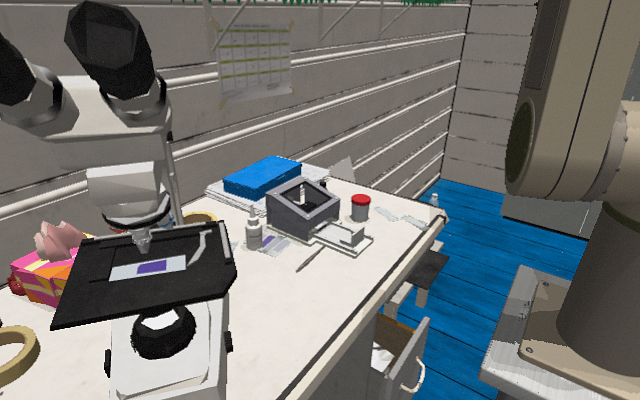

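Top view: the press guard is centred near (344,177), the pad near (344,187), and the track runs down to row 280 with the tab near (341,267). The front of the press faces the robot. I'll enlarge it next.

```bash
python3 - <<'E'
import pickle,cv2
s=pickle.load(open("top.pkl","rb"));c=s["img"][130:285,295:395]
c=cv2.convertScaleAbs(c,alpha=1.3)
c=cv2.resize(c[:,:],None,fx=3.8,fy=3.8,interpolation=cv2.INTER_CUBIC);cv2.imwrite("pics/c1.png",c)
E
```

```text
(no output)
```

View pics/c1.png

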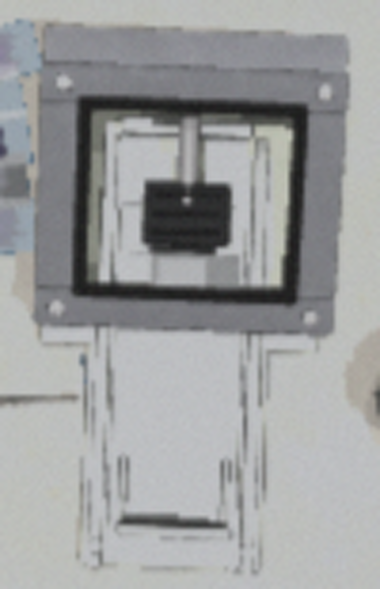

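```bash
python3 - <<'E'
from h import *
import pickle
from scipy.optimize import least_squares
s=pickle.load(open("top.pkl","rb"))
px=lambda u,v:(np.array([u,v])+.5)/3.8-.5+[295,130]
zt=lambda x:80+np.tan(.26)*x
P=[];U=[];N=[]
def add(n,p,u):N.append(n);P.append(p);U.append(px(*u))
# guard outer top corners
add('gRL',(71,65,94),(47,25));add('gRR',(71,-65,94),(350,35));add('gFL',(-57,65,65),(35,328));add('gFR',(-57,-65,65),(333,332))
# window trim middle
for n,p,u in[('wRL',(38.6,45),(85,103)),('wRR',(38.6,-45),(303,110)),('wFL',(-38.6,45),(79,289)),('wFR',(-38.6,-45),(291,297))]:add(n,(*p,zt(p[0])),u)
for n,p,u in[('pRL',(10,19),(147,182)),('pRR',(10,-19),(230,182)),('pFL',(-18,19),(143,246)),('pFR',(-18,-19),(230,250))]:add(n,(*p,60),u)
add('tL',(-165,42,16),(80,565));add('tR',(-165,-42,16),(258,573))
P=np.array(P,float);U=np.array(U)
def W(q,P):return R.from_euler('z',q[2]).apply(P)+[q[0],q[1],0]
f=lambda q:(proj(s,W(q,P))-U).ravel()
q=least_squares(f,[590,-20,0],x_scale=[10,10,.1],loss='soft_l1').x
print(q,np.degrees(q[2]))
for n,e in zip(N,f(q).reshape(-1,2)):print(n,e.round(1))
for u in[(118,516),(228,524),(118,524),(228,533)]:
    w=onz(s,px(*u),44);print(u,w.round(1),R.from_euler('z',-q[2]).apply(w-[q[0],q[1],0]).round(1))
for n,z,c in[('dropper',106,(263,155)),('amber',61,(416,164)),('pot',58,(410,236)),('tw',8,(285,236))]:
    print(n,onz(s,c,z).round(0))
# side overlay
t=pickle.load(open("side.pkl","rb"))
im=t["img"].copy()
for p in proj(t,W(q,P)):cv2.circle(im,tuple((p).round().astype(int)),1,(0,0,255),-1)
for x in(-140,-145,-150,-155,-160):
  for y in(25,-25):
    p=proj(t,W(q,np.array([[x,y,44.]])))[0];cv2.circle(im,tuple(p.round().astype(int)),0,(0,255,0),-1)
cv2.imwrite("pics/side2.png",cv2.resize(im[160:265,250:390],None,fx=5,fy=5,interpolation=cv2.INTER_CUBIC))
E
```

```text
[ 6.02968068e+02 -1.14376844e+01 -2.55848262e-02] -1.4659025585723338
gRL [-0.9 -0.2]
gRR [0.3 0.2]
gFL [-0.3 -0. ]
gFR [-0.   2.1]
wRL [0.7 0.2]
wRR [-0.8  0.4]
wFL [ 0.6 -0.5]
wFR [-0.5 -0.4]
pRL [-0.4 -0.6]
pRR [0.6 0.3]
pFL [-0.  -0.7]
pFR [-0.1 -0.9]
tL [-0.2  0.5]
tR [1.2 0.5]
(118, 516) [464.9  17.3  44. ] [-138.8   25.2   44. ]
(228, 524) [462.1 -31.6  44. ] [-140.3  -23.7   44. ]
(118, 524) [461.4  17.3  44. ] [-142.3   25.1   44. ]
(228, 533) [458.2 -31.6  44. ] [-144.2  -23.9   44. ]
dropper [643. 119. 106.]
amber [ 637. -130.   61.]
pot [ 517. -122.   58.]
tw [513.  90.   8.]
```

View pics/side2.png

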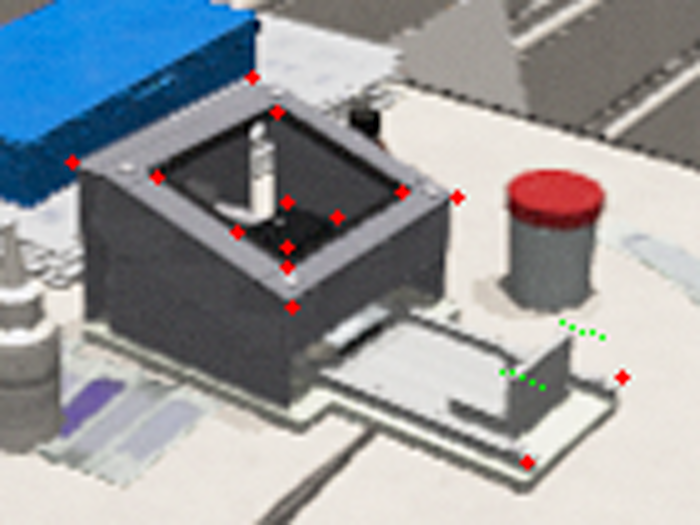

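The top-view fit is good to about 1 px: press origin (603, -11.4), yaw -1.5°. The tab front is at press x of about -143, which is inside the allowed range. The side overlay agrees within about 3 mm. The tray tab is at crop (540,380). I'll move in front of the tab now.

>>> step_arm(targets=[[[12,37,0,0,0,-0.038],[24,74,0,0,0,-0.076],[36,111,0,0,0,-0.114],[48,148,0,0,0,-0.152],[60,185,0,0,0,-0.19],[72,222,0,0,0,-0.228],[84,259,0,0,0,-0.266],[96,296,0,0,0,-0.304],[108,333,0,0,0,-0.342],[120,370,0,0,0,-0.38],[132,407,0,0,0,-0.418],[144,444,0,0,0,-0.454]]], fingers=1, newtons=40)

```text
time: 1.1
tool_pos: [392.8, -100.0, 253.1]
tcp_rot: [180.0, -0.0, -1.6]
ft_force: [1.2, -0.7, -0.5]
finger_gap: 0.3
grip_force: 0.0
```

>>> step_arm(targets=[[[8,24,0,0,0,0],[16,48,0,0,0,0],[24,72,0,0,0,0],[31,95,0,0,0,0],[31,95,-30,0,0,0],[31,95,-60,0,0,0],[31,95,-90,0,0,0],[31,95,-120,0,0,0],[31,95,-120,0,0,0],[31,95,-120,0,0,0]]])

```text
time: 1.93
tool_pos: [422.2, -6.7, 131.9]
tcp_rot: [-180.0, 0.3, -1.5]
ft_force: [0.7, 0.2, 1.5]
finger_gap: -0.2
grip_force: 0.0
```

>>> step_arm(targets=[[[0,0,-25,0,0,0],[0,0,-50,0,0,0],[0,0,-75,0,0,0],[0,0,-91,0,0,0],[0,0,-91,0,0,0],[0,0,-91,0,0,0]]])

```text
time: 2.43
tool_pos: [424.8, -7.1, 43.8]
tcp_rot: [180.0, -0.0, -1.5]
ft_force: [0.2, 0.3, 0.4]
finger_gap: -0.1
grip_force: 0.0
```

```bash
python3 - <<'E'
from h import *
a=vision.snapshot("side")["img"][170:275,250:410];b=vision.snapshot("top")["img"][200:290,290:390]
a=cv2.resize(a,None,fx=4.5,fy=4.5,interpolation=cv2.INTER_CUBIC)
cv2.imwrite("pics/s3.png",a);q=r.sense();print(q["tool_pos"],q["ft_force"])
E
```

```text
[426.04287554  -7.25493678  44.90035677] [-0.49825395  0.56840351 -0.17946739]
```

View pics/s3.png

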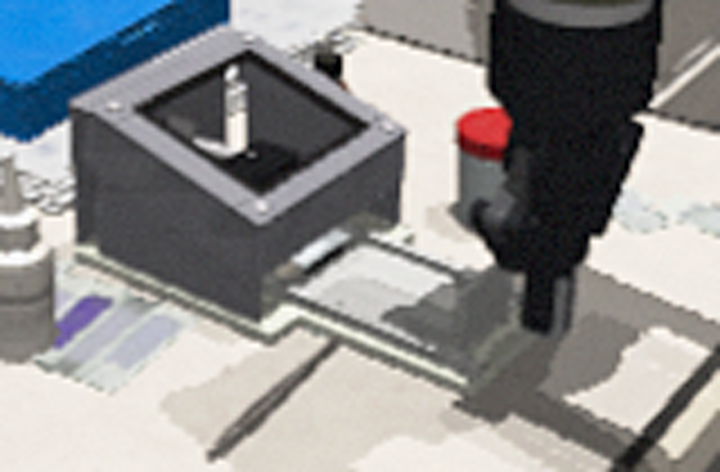

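The tips are just in front of the tab (crop about (545,320)) and low, at about 20 mm. I'll push now and watch the force.

>>> step_arm(targets=[[[5,0,0,0,0,0],[10,0,0,0,0,0],[15,0,0,0,0,0],[19,-0.5,0,0,0,0],[22,-0.6,0,0,0,0],[25,-0.6,0,0,0,0],[28,-0.7,0,0,0,0],[31,-0.8,0,0,0,0],[34,-0.9,0,0,0,0],[37,-0.9,0,0,0,0],[40,-1,0,0,0,0],[43,-1.1,0,0,0,0]]])

```text
time: 3.53
tool_pos: [467.1, -8.0, 42.1]
tcp_rot: [-180.0, 0.0, -1.5]
ft_force: [-1.6, 0.3, -1.4]
finger_gap: 0.2
grip_force: 0.5
```

>>> step_arm(targets=[[[1,0,0,0,0,0],[2,0,0,0,0,0],[3,0,0,0,0,0],[4,0,0,0,0,0],[5,0,0,0,0,0],[6,0,0,0,0,0]]])

```text
time: 4.03
tool_pos: [473.0, -8.0, 42.4]
tcp_rot: [180.0, -0.0, -1.5]
ft_force: [-2.9, -0.2, 0.7]
finger_gap: 0.1
grip_force: 1.0
```

>>> step_arm(targets=[[[1,0,0,0,0,0],[2,0,0,0,0,0],[3,0,0,0,0,0],[3,0,0,0,0,0]]])

```text
time: 4.37
tool_pos: [476.2, -8.0, 42.3]
tcp_rot: [180.0, -0.0, -1.5]
ft_force: [-0.9, -0.1, 0.3]
finger_gap: -0.3
grip_force: 0.3
```

>>> step_arm(targets=[[[1,0,0,0,0,0],[2,0,0,0,0,0],[2,0,0,0,0,0]]])

```text
time: 4.62
tool_pos: [477.6, -8.0, 42.2]
tcp_rot: [-180.0, 0.1, -1.5]
ft_force: [-3.4, -0.8, 3.3]
finger_gap: -0.1
grip_force: 2.1
```

>>> step_arm(targets=[[[1,0,0,0,0,0],[2,0,0,0,0,0],[2,0,0,0,0,0]]])

```text
time: 4.87
tool_pos: [477.7, -7.9, 41.6]
tcp_rot: [-180.0, 0.3, -1.5]
ft_force: [-13.9, -0.3, 10.3]
finger_gap: 0.0
grip_force: 6.8
```

>>> step_arm(targets=[[[1,0,0,0,0,0],[2,0,0,0,0,0],[2,0,0,0,0,0]]])

```text
time: 5.12
tool_pos: [477.8, -7.9, 41.0]
tcp_rot: [-180.0, 0.5, -1.5]
ft_force: [-21.2, -0.0, 14.9]
finger_gap: 0.3
grip_force: 10.9
```

The stop is reached: the force rose from 3 to 21 N with no further motion, at the expected x. I'll back straight off, then rise.

>>> step_arm(targets=[[[-4,0,0,0,0,0],[-12,0,0,0,0,0],[-22,0,0,0,0,0],[-30,0,0,0,0,0],[-30,0,0,0,0,0],[-30,0,30,0,0,0],[-30,0,60,0,0,0],[-30,0,90,0,0,0],[-30,0,115,0,0,0],[-30,0,115,0,0,0],[-30,0,115,0,0,0]]])

```text
time: 6.03
tool_pos: [453.8, -8.2, 159.6]
tcp_rot: [180.0, -0.3, -1.5]
ft_force: [-1.1, -0.0, -0.5]
finger_gap: 0.1
grip_force: 0.0
```

```bash
python3 - <<'E'
from h import *
import pickle
s=vision.snapshot("top");t=vision.snapshot("side");pickle.dump((s,t),open("p4.pkl","wb"))
a=cv2.resize(s["img"][130:290,290:400],None,fx=3.5,fy=3.5,interpolation=cv2.INTER_CUBIC)
b=cv2.resize(t["img"][165:270,255:380],None,fx=3.5,fy=3.5,interpolation=cv2.INTER_CUBIC)
h=max(a.shape[0],b.shape[0]);f=lambda i:cv2.copyMakeBorder(i,0,h-i.shape[0],0,0,0)
c=np.hstack([f(a),f(b)])[:, :800];print(c.shape);cv2.imwrite("pics/c4.png",c)
q=r.sense();print(q["tool_pos"],q["ft_force"])
E
```

```text
(560, 800, 3)
[451.75270774  -7.97936036 156.67728444] [-0.0963602   0.56918655 -0.67630867]
```

View pics/c4.png

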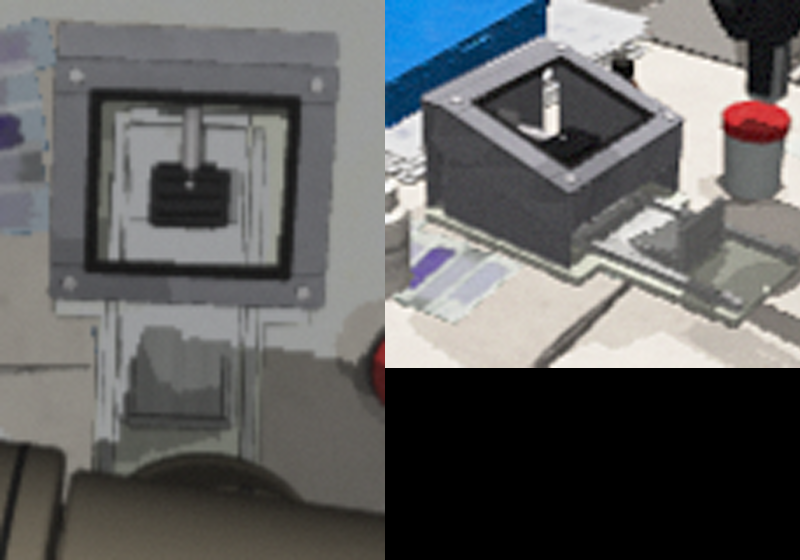

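The tab has moved in by about 30 mm, now at top crop (178,420), so the tray is home. In the side view a white upright shape stands near the pad, so I'll look closer before going in.

```bash
python3 - <<'E'
from h import *
import pickle
s,t=pickle.load(open("p4.pkl","rb"))
b=cv2.resize(t["img"][170:225,262:342],None,fx=6,fy=6,interpolation=cv2.INTER_CUBIC)
q=[603,-11.4,0];W=lambda P:R.from_euler('z',-.0256).apply(P)+q
for P,c in[((-18,19,60),(0,0,255)),((-18,-19,60),(0,0,255)),((10,19,60),(0,255,255)),((10,-19,60),(0,255,255)),((10,0,60),(255,0,255)),((40,0,60),(0,255,0)),((62,0,60),(0,255,0)),((10,0,90),(255,255,0))]:
    u=(proj(t,W(np.array([P],float)))[0]-[262,170]+.5)*6;cv2.circle(b,tuple(u.round().astype(int)),2,c,-1)
a=cv2.resize(s["img"][150:212,312:376],None,fx=4.9,fy=5.3,interpolation=cv2.INTER_CUBIC)
cv2.imwrite("pics/c5.png",np.hstack([b[:328],cv2.resize(a,(314,328))]))
w=onz(s,(340.9,249.7),44);print(R.from_euler('z',.0256).apply(w-q))
w=onz(s,(344.2,186),60);print(R.from_euler('z',.0256).apply(w-q))
E
```

```text
[-111.27641491    0.523296     44.        ]
[-4.46999407 -0.41078117 60.        ]
```

View pics/c5.png

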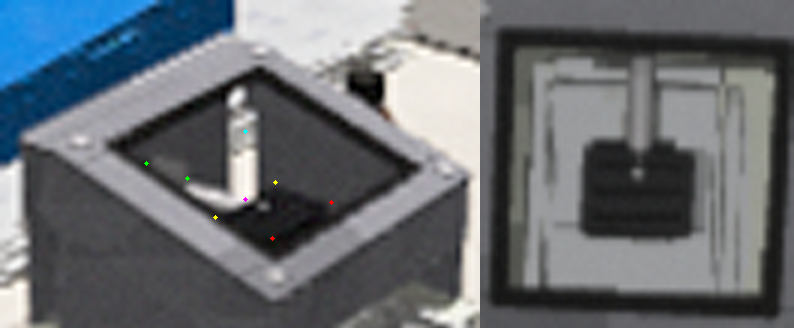

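```bash
python3 - <<'E'
from h import *
import pickle
s,t=pickle.load(open("p4.pkl","rb"))
q=[603,-11.4,0]
a=cv2.resize(s["img"][125:220,300:380],None,fx=6,fy=6,interpolation=cv2.INTER_CUBIC)
for uv,c in[((237,97),(0,0,255)),((243,150),(0,255,0)),((243,195),(255,0,255))]:
    u=(np.array(uv)+.5)/6-.5+[262,170]
    for z in range(0,121,10):
        w=onz(t,u,z);p=proj(s,w)[0];p=(p-[300,125]+.5)*6
        cv2.circle(a,tuple(p.round().astype(int)),2,c,-1)
        if z%20==0:print(uv,z,R.from_euler('z',.0256).apply(w-q).round(0),p.round())
b=cv2.resize(t["img"][180:212,280:328],None,fx=6.5,fy=6.5,interpolation=cv2.INTER_NEAREST)
b=cv2.copyMakeBorder(b,0,570-b.shape[0],0,0,0)
cv2.imwrite("pics/c6.png",np.hstack([a,b]))
E
```

```text
(237, 97) 0 [ 152. -172.    0.] [ 859. -118.]
(237, 97) 20 [ 125. -139.   20.] [757. -47.]
(237, 97) 40 [  98. -106.   40.] [649.  28.]
(237, 97) 60 [ 72. -72.  60.] [537. 105.]
(237, 97) 80 [ 45. -39.  80.] [420. 187.]
(237, 97) 100 [ 19.  -6. 100.] [297. 272.]
(237, 97) 120 [ -8.  28. 120.] [167. 362.]
(243, 150) 0 [ 113. -128.    0.] [705.   8.]
(243, 150) 20 [ 88. -96.  20.] [606.  76.]
(243, 150) 40 [ 63. -65.  40.] [502. 148.]
(243, 150) 60 [ 38. -34.  60.] [393. 222.]
(243, 150) 80 [13. -2. 80.] [279. 301.]
(243, 150) 100 [-12.  29. 100.] [160. 383.]
(243, 150) 120 [-37.  61. 120.] [ 34. 470.]
(243, 195) 0 [ 84. -92.   0.] [580.  99.]
(243, 195) 20 [ 60. -62.  20.] [483. 165.]
(243, 195) 40 [ 36. -32.  40.] [382. 235.]
(243, 195) 60 [13. -2. 60.] [276. 308.]
(243, 195) 80 [-11.  28.  80.] [165. 384.]
(243, 195) 100 [-35.  58. 100.] [ 49. 464.]
(243, 195) 120 [-59.  88. 120.] [-73. 549.]
```

View pics/c6.png

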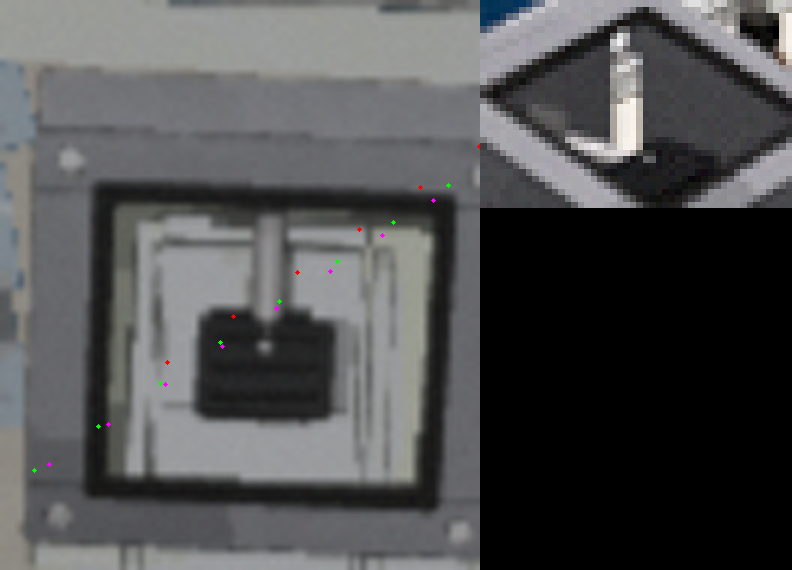

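The white upright could be a gap at the guard's rear corner showing the table, or a post behind the pad. Pressing at pad x = -7 (fingers -18 to 4) clears both, so I'll go over the window.

>>> step_arm(targets=[[[24,-1,0,0,0,0],[48,-1,0,0,0,0],[72,-2,0,0,0,0],[96,-2,0,0,0,0],[120,-3,0,0,0,0],[136,-3,0,0,0,0],[144,-3,0,0,0,0],[144,-3,0,0,0,0],[144,-3,0,0,0,0],[144,-3,-15,0,0,0],[144,-3,-15,0,0,0],[144,-3,-15,0,0,0]]])

```text
time: 7.13
tool_pos: [594.1, -10.9, 141.1]
tcp_rot: [-180.0, 0.2, -1.5]
ft_force: [0.4, -0.7, 1.4]
finger_gap: -0.1
grip_force: 0.0
```

```bash
python3 - <<'E'
from h import *
t=vision.snapshot("side");b=t["img"][120:260,240:400].copy()
b=cv2.resize(b,None,fx=4,fy=4,interpolation=cv2.INTER_CUBIC)
q=r.sense();p=q["tool_pos"];print(p,q["ft_force"])
for z in(p[2]-22,60):
    u=(proj(t,np.array([[p[0],p[1],z]]))[0]-[240,120]+.5)*4;cv2.circle(b,tuple(u.round().astype(int)),2,(0,0,255),-1)
cv2.imwrite("pics/s7.png",b)
E
```

```text
[594.81337709 -10.94171019 142.02553693] [-0.69387528 -0.21307435  0.46169254]
```

View pics/s7.png

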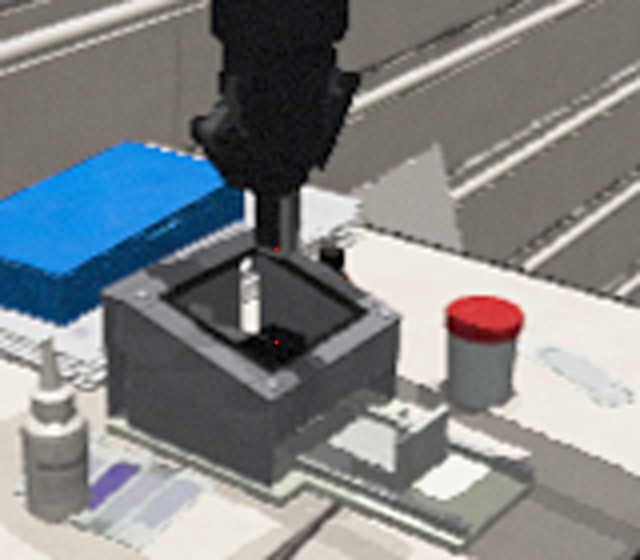

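The tips (275,250) are centred over the pad (277,342). The rod is now in shadow while the upright strip stays bright, so it is a view to the outside. I'll descend.

>>> step_arm(targets=[[[1,0,-10,0,0,0],[1,0,-20,0,0,0],[1,0,-30,0,0,0],[1,0,-40,0,0,0],[1,0,-48,0,0,0],[1,0,-52,0,0,0],[1,0,-55,0,0,0],[1,0,-55,0,0,0]]])

```text
time: 7.85
tool_pos: [596.5, -11.0, 86.3]
tcp_rot: [-180.0, 0.1, -1.5]
ft_force: [0.2, -0.8, -0.6]
finger_gap: -0.3
grip_force: 0.0
```

>>> step_arm(targets=[[[0,0,-2,0,0,0],[0,0,-4,0,0,0],[0,0,-6,0,0,0],[0,0,-8,0,0,0],[0,0,-10,0,0,0],[0,0,-10,0,0,0]]])

```text
time: 8.35
tool_pos: [597.0, -11.0, 77.3]
tcp_rot: [180.0, -0.0, -1.5]
ft_force: [-0.6, 0.2, 4.2]
finger_gap: -0.0
grip_force: 1.8
```

Contact with the pad at about 4 N, as expected. I'll continue slowly.

>>> step_arm(targets=[[[0,0,-1.5,0,0,0],[0,0,-3,0,0,0],[0,0,-4.5,0,0,0],[0,0,-6,0,0,0],[0,0,-7.5,0,0,0],[0,0,-9,0,0,0],[0,0,-9,0,0,0]]])

```text
time: 8.93
tool_pos: [597.0, -11.1, 68.2]
tcp_rot: [180.0, -0.0, -1.5]
ft_force: [-2.6, -0.3, 6.1]
finger_gap: -0.1
grip_force: 3.0
```

>>> step_arm(targets=[[[0,0,-1,0,0,0],[0,0,-2,0,0,0],[0,0,-2,0,0,0],[0,0,-2,0,0,0]]])

```text
time: 9.27
tool_pos: [597.2, -11.1, 66.7]
tcp_rot: [180.0, -0.0, -1.5]
ft_force: [-2.6, -0.2, 7.3]
finger_gap: 0.1
grip_force: 4.0
```

>>> step_arm(targets=[[[0,0,-0.5,0,0,0],[0,0,-1,0,0,0],[0,0,-1,0,0,0],[0,0,-1,0,0,0]]])

```text
time: 9.6
tool_pos: [597.2, -11.1, 66.4]
tcp_rot: [180.0, -0.0, -1.5]
ft_force: [-6.9, 0.5, 13.8]
finger_gap: -0.3
grip_force: 7.1
```

>>> step_arm(targets=[[[0,0,-0.5,0,0,0],[0,0,-0.5,0,0,0],[0,0,-0.5,0,0,0]]])

```text
time: 9.85
tool_pos: [597.3, -11.1, 66.2]
tcp_rot: [180.0, -0.0, -1.5]
ft_force: [-8.6, -0.1, 15.9]
finger_gap: 0.2
grip_force: 8.7
```

Firmly on the end stop: about 16 N with no further travel, at the expected height. I'll hold briefly and hand in.

>>> step_arm(targets=[[[0,0,0,0,0,0],[0,0,0,0,0,0],[0,0,0,0,0,0],[0,0,0,0,0,0],[0,0,0,0,0,0],[0,0,0,0,0,0]]])

```text
time: 10.35
tool_pos: [597.3, -11.1, 66.3]
tcp_rot: [180.0, -0.0, -1.5]
ft_force: [-8.2, 0.3, 15.2]
finger_gap: 0.2
grip_force: 8.7
```

```bash
python3 - <<'E'
from h import *
q=r.sense();print(q["tool_pos"],q["ft_force"]);print(r.hand_in())
E
```

```text
[597.27489575 -11.07957816  66.27854558] [-8.2280993   0.27689709 15.17686174]
the job is handed in; nothing more can be done
None
```

I pushed the tray home against its stop, then pressed the lever pad down to its end stop and held it there with about 15 N as I handed in; hand-in returned no verdict, so the result is unconfirmed.

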